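# Take the routing template off its dowels and park it in the sloping stand

### The arm

A 6-joint arm with a two-finger parallel gripper is mounted at the origin on the work surface. World frame = base frame: x ahead of the robot, y to its left, z up, the work surface at z = 0. Lengths are in m, angles in rad, forces in N, time in s.
With the tool pointing down it reaches from about 0.375 to 0.975 m from the base axis. Payload 3.8 kg.
Tool frame: the origin (TCP) lies midway between the tips of the shut fingers; the grasp point (between the pads) lies 19 mm behind it; z points along the fingers, x is the direction in which the jaws open and shut, and the axes are right-handed (so a half turn about z gives the same grasp; the last joint's range is limited). The gripper opens to 85 mm and grips with 20 to 120 N. Pads are 22 mm wide; open, the fingers measure 114 mm over their backs; the gripper's body (76 mm by 85 mm) begins 54 mm behind the grasp point. The pads swing forward as they close: fully open they stand 13 mm farther back than shut.
Start: joints at [1.102, 0.264, 1.604, -0, 1.274, -0.037], TCP at [0.282, 0.613, 0.231] pointing down, gripper open.
Joint ranges: [-2.63, 2.63], [-0.94, 2.18], [0.31, 2.57], [-1.31, 4.45], [0, 2.66], [-2.55, 2.55]. Speed limits (rad/s): [2.57, 2.57, 3.14, 3.14, 3.14, 3.14].

### API

Orientations are given as a 3x3 rotation matrix whose columns are the frame's x, y, z axes.
In Python, from plant import status, cams, workorder gives the robot as it stands. The module is installed in compiled form; this text tells all that it offers.
- The arm moves only by the tool apply_moves, never from a script. Its argument "rows" is a list of rows, each a list of 7 numbers: the turn, a rotation vector about the tool's x, y, z in degrees, then the shift along the tool's x, y, z in mm, then the finger opening in mm, from 0 to 85.4. A call has 1 to 8 rows; each row shifts and turns the commanded pose from where the row before left it, along the tool's axes as they then stand; what a row does not reach is not made up. A row lasts 1/12 s, in which the tool goes at most 41.7 mm and 7.16 degrees, less where a joint would pass 70% of its speed; a pose out of reach is approached as far as the arm can. A call is refused whole if a number of a shift passes 41.7 or a number of a turn 7.16, either way. A call with a gripper value outside its range is refused whole. The fingers move at their own pace and stop on an object; the grip force is fixed at half the most. Time passes only in rows, so rows that do not move let the fingers close. It gives the time, the measured TCP pose, the force and the opening at its end, in the units of the state.
- status.read_state(): the state, without advancing time (a new reading comes with each control period).
- cams.snapshot(name): name is "side" or "top" or "wrist"; returns the picture (420x560x3 uint8, red, green, blue); there is no depth.
- cams.calibration(name): a dict with "camera_matrix" (3x3 intrinsics, pixels), "rvec" (rotation vector, rad) and "tvec" (3), from world to camera coordinates, as OpenCV has them. Camera axes: x right, y down, z forward; pixel columns grow to the right and rows downward; lengths in m; the calibration is good to about 2 mm. A picture is of the moment at which its call begins: read the wrist's pose just before it. calibration takes no time and is no camera call; for the wrist camera it gives the pose at the moment of the call.
- workorder.hand_in(): hands the job in, once; it reports no verdict.
The state is a dict: "clock": time; "q": joint angles; "dq": joint speeds; "joint_torque": joint torques, N m; "tool_pos": TCP position; "eef_rot": TCP orientation; "force": force on the tool from outside, world axes, zero at the start; "moment": the same for the moment, N m; "opening": finger opening in m.
Only numpy, scipy, OpenCV 4.12 (cv2) and the standard library are available. Lean on these libraries where they do the work, as an engineer would, in place of code of your own. Each camera call takes 0.05 s, during which the arm holds its last target.

### The job

Lift the plywood routing template by its handle straight up off the two tight locating dowels of the jig, keeping it level so that it does not bind. Then slide it, handle upwards and roughly centred, down the sloping stand until its long edge is fully home in the pocket at the foot of the slope, and let go. Leave the jar, the brush and the mallet where they are.

Things in the scene. Friction and masses are not known exactly. Their poses are not given: they have to be found in the camera images.
- template_grip (a point): Centre of the handle of the loose routing template (0.45 kg). Plywood plate 130 (x) by 190 (y) by 12 mm thick (z), the same after a half turn about z. In the middle of its top stands a wooden bar handle 24 (x) by 100 (y) by 46 mm high. This point: 23 mm above the plate's top face, 35 mm above its underside. Two 13.5 mm holes at y = +-75 mm on the dowels, two windows 18 x 80 mm at x = +-40 mm.
- jig_seat (a point): Routing jig fixed to the bench, left or right: plywood base 180 (x) by 250 mm (y) with a cherry board 145 x 225 mm. Point: middle of the board's top face, 35 mm above the bench, on which the template lies with its axes along the jig's. Two vertical steel dowels, 12 mm thick, stand 30 mm up from this face at y = +-75 mm (18 mm show above the plate). z is up.
- bed: Bed of the wooden stand, 250 mm wide, fixed to the bench on the other side from the jig. Origin: on its surface, mid-width, at the foot of the slope against the stop, 45 mm above the bench. x runs 155 mm up the slope, rising 30 degrees away from the robot; y across; z out of the surface, leaning to the robot. Template home: handle centre at x 65, z 35 mm, its y along y, either way round.
- pocket (a point): Middle of the pocket's mouth, x 25, z 13 mm in the bed's frame, same axes. The pocket takes the template's 190 mm edge: it lies between the bed and an 8 mm thick cap bar parallel to it, a gap 26 mm high and 25 mm deep down to the stop at x = 0, over the full 250 mm width, open at both ends. Wood on wood: friction may hold the template on the slope, it need not slide down by itself.
- jar: Bystander: closed amber glass jar, 72 mm across, 110 mm high, brass lid, standing beyond the work; origin at the middle of its foot.
- brush: Bystander: paint brush, 200 mm long, lying off to the right; its length is its x axis.
- mallet: Bystander: wooden joiner's mallet lying flat off to the left; head 55 x 120 x 60 mm, handle 150 mm long along its -x.
Things that resemble listed ones, but are neither listed nor needed, are in the scene too. What is shaped like the part that bears template_grip but pink or purple is not meant.

How it is judged:
By the outcome, as a careful person would: the job done as asked, in the order asked, and still so for the second after the job is handed in, with the robot touching nothing.
It also fails if it takes over 46 s, if anything falls off the work surface, if the arm or the gripper's body presses on something with over 40 N, if the wrist force passes 120 N, or if a joint passes its speed limit or range.

## Working session

There is one attempt and no reset: what is moved stays moved. The work goes in short steps, Python scripts to look and compute and a tool call to move; the robot and the scene stay as the last step left them, time stands still between calls to the robot, and variables do not carry over. Pictures are saved under pics/ and viewed, and the job is handed in when it is done.

Besides the shell and the picture viewer there is one more tool, called after "Emit:" as name(argument=value, ...), one argument or row to a line, values as JSON. apply_moves: Moves the arm, as the interface text tells. Its arguments: {"type":"object","properties":{"rows":{"type":"array"}},"required":["rows"]}

```bash
mkdir -p pics
python3 - <<'E'
from plant import status,cams
import cv2
s=status.read_state();print(s)
for n in("side","top","wrist"):
    c=cams.calibration(n);print(n,c)
    cv2.imwrite(f"pics/{n}0.png",cams.snapshot(n)[:,:,::-1])
E
```

```text
{'clock': 0.0, 'q': array([ 1.10211364e+00,  2.64775836e-01,  1.60541258e+00,  1.31393615e-06,
        1.27372160e+00, -3.69023477e-02]), 'dq': array([ 0.00031712,  0.00045152,  0.00358459, -0.00193823,  0.00118944,
        0.00168822]), 'joint_torque': array([-6.69016226e-04, -5.15091527e+01, -3.67324305e+01,  9.08064339e-05,
        1.28497003e-02,  2.22126420e-05]), 'tool_pos': array([0.28213941, 0.61237126, 0.22992593]), 'eef_rot': array([[ 4.18487542e-01,  9.08221933e-01, -1.04790165e-03],
       [ 9.08219585e-01, -4.18488845e-01, -2.06690341e-03],
       [-2.31574216e-03, -8.67514769e-05, -9.99997315e-01]]), 'force': array([ 0.02345211,  0.59092015, -0.01121059]), 'moment': array([ 0.02238293, -0.00676543, -0.04004993]), 'opening': 0.0857446255569896}
side {'camera_matrix': array([[478.55189743,   0.        , 280.03711608],
       [  0.        , 478.55189743, 208.8666004 ],
       [  0.        ,   0.        ,   1.        ]]), 'rvec': array([ 2.28256137, -0.24493677,  0.10845541]), 'tvec': array([-0.49657499,  0.11123259,  1.59452665])}
top {'camera_matrix': array([[531.7760669 ,   0.        , 271.36505959],
       [  0.        , 531.7760669 , 208.21619684],
       [  0.        ,   0.        ,   1.        ]]), 'rvec': array([ 2.15152929, -2.19112849,  0.14084552]), 'tvec': array([0.01062922, 0.54275024, 1.49404797])}
wrist {'camera_matrix': array([[317.88334281,   0.        , 278.72182182],
       [  0.        , 317.88334281, 207.42591482],
       [  0.        ,   0.        ,   1.        ]]), 'rvec': array([-2.44545284, -1.56684333, -0.2096364 ]), 'tvec': array([-0.67359611, -0.03566624,  0.37850163])}
```

View pics/top0.png

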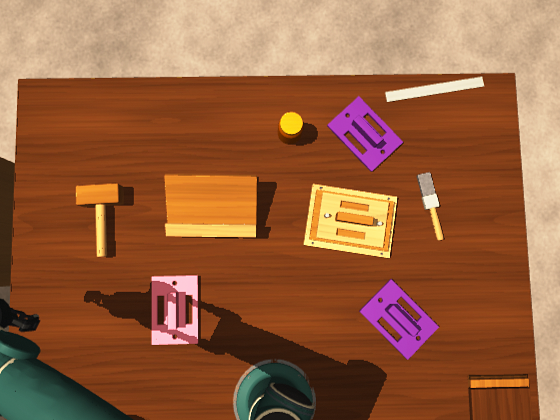

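View pics/side0.png

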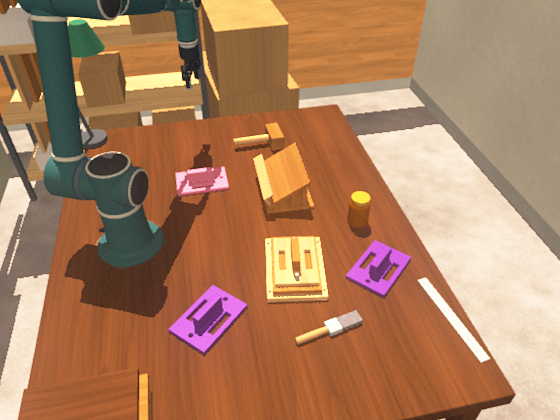

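View pics/wrist0.png

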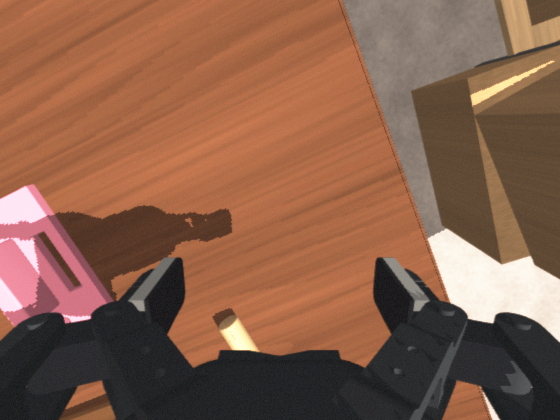

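The top view shows the plywood template on the jig at about (351,221) and the stand at (211,206). The lookalikes are pink (176,310) and purple (366,134) and (399,319), which the task rules out. The plywood one is also the only one on dowels. I'll enlarge it to confirm.

Run:
```python
import cv2,numpy as np
a=cv2.imread("pics/top0.png")
b=cv2.resize(a[170:270,290:410],None,fx=6,fy=6,interpolation=cv2.INTER_CUBIC);cv2.imwrite("pics/t_jig.png",b)
b=cv2.resize(a[165:250,155:285],None,fx=6,fy=6,interpolation=cv2.INTER_CUBIC);cv2.imwrite("pics/t_st.png",b)
a=cv2.imread("pics/side0.png")
b=cv2.resize(a[140:310,245:345],None,fx=3.5,fy=3.5,interpolation=cv2.INTER_CUBIC);cv2.imwrite("pics/s_j.png",b)
```

```text
(no output)
```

View pics/t_jig.png

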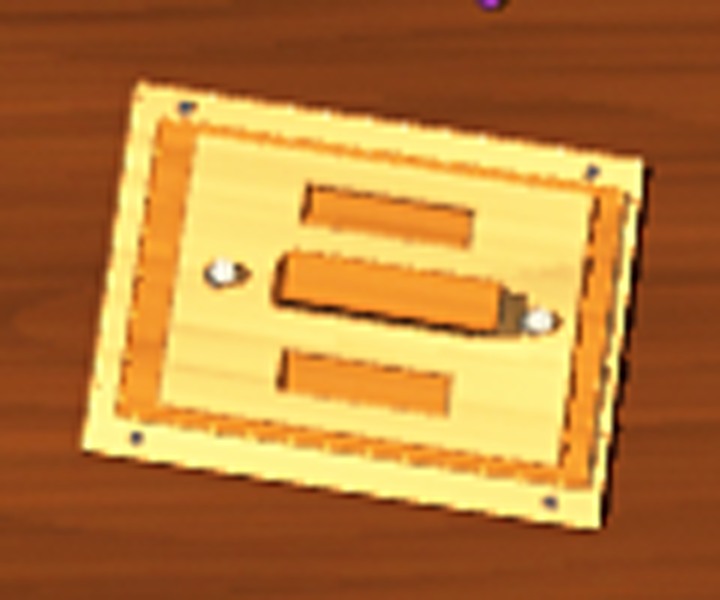

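View pics/t_st.png

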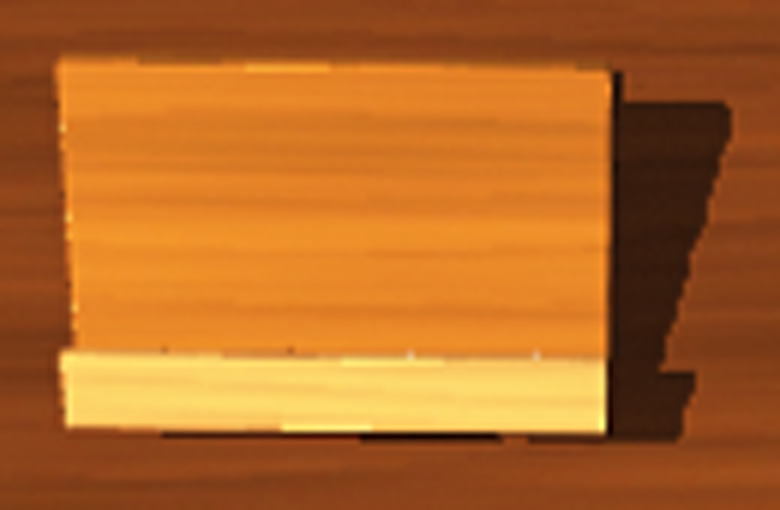

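View pics/s_j.png

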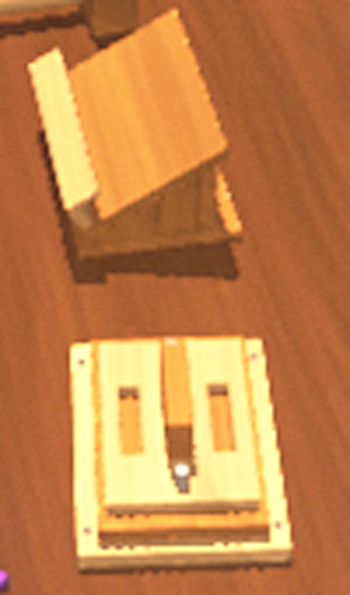

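The crop confirms it: a natural plywood plate with an orange bar handle, on two steel dowels at crop (225,272) and (540,320). Next I'll measure both poses.

```bash
cat > h.py <<'E'
import cv2,numpy as np
from plant import cams,status
def ray(c,px):
    R,_=cv2.Rodrigues(c["rvec"]);u=cv2.undistortPoints(np.array([[px]],float),c["camera_matrix"],None)[0,0]
    d=R.T@np.array([u[0],u[1],1]);o=-R.T@c["tvec"].ravel();return o,d
def onz(c,px,z):
    o,d=ray(c,px);return o+d*(z-o[2])/d[2]
def proj(c,P):
    return cv2.projectPoints(np.array(P,float).reshape(-1,1,3),c["rvec"],c["tvec"],c["camera_matrix"],None)[0][:,0]
E
python3 - <<'E'
from h import *
c=cams.calibration("top")
def J(p,z,o=(290,170),f=6): return onz(c,((p[0]+.5)/f-.5+o[0],(p[1]+.5)/f-.5+o[1]),z)
np.set_printoptions(precision=4,suppress=True)
H=[J(p,.093) for p in((288,252),(505,285),(500,332),(277,303))]
print("handle",np.mean(H,0),[ (H[i]-H[(i+1)%4]) for i in range(4)])
W=[J(p,.047) for p in((305,185),(474,209),(470,248),(303,222),(287,348),(452,373),(447,415),(282,390))]
print("win",np.mean(W,0))
d=J((225,272),.065)-J((540,320),.065);print("dow",(J((225,272),.065)+J((540,320),.065))/2,d,np.linalg.norm(d),np.degrees(np.arctan2(d[1],d[0]))-90)
P=[J(p,.047) for p in((192,137),(590,196),(560,465),(162,403))];print("plate",np.mean(P,0),P[0]-P[1],P[1]-P[2])
o=(155,165)
for n,p,z in(("bedTL",(58,60),.1225),("bedTR",(612,70),.1225),("capUL",(62,352),.0869),("capUR",(607,360),.0869),("capLL",(67,427),.0744),("capLR",(606,435),.0744)):
    print(n,J(p,z,o))
E
```

```text
handle [ 0.5036 -0.2276  0.093 ] [array([0.017 , 0.0992, 0.    ]), array([ 0.0216, -0.0032,  0.    ]), array([-0.0151, -0.1019,  0.    ]), array([-0.0234,  0.0058,  0.    ])]
win [ 0.5053 -0.2285  0.047 ]
dow [ 0.5048 -0.2278  0.065 ] [0.0251 0.1467 0.    ] 0.1487914587088379 -9.713019496096024
plate [ 0.5048 -0.2278  0.047 ] [0.0315 0.1885 0.    ] [ 0.1272 -0.0198  0.    ]
bedTL [0.629  0.2902 0.1225]
bedTR [0.6203 0.0408 0.1225]
capUL [0.5001 0.2945 0.0869]
capUR [0.492  0.0456 0.0869]
capLL [0.4665 0.2944 0.0744]
capLR [0.4583 0.0467 0.0744]
```

```bash
cat >> h.py <<'E'
from scipy.spatial.transform import Rotation as Ro
np.set_printoptions(precision=4,suppress=True)
def Rdown(yaw):
    y=np.radians(yaw);return np.array([[np.cos(y),np.sin(y),0],[np.sin(y),-np.cos(y),0],[0,0,-1.]])
def Rbed(yaw,tilt=30): # tool z = -bed z, tool x = bed x
    B=Ro.from_euler('z',yaw,degrees=True).as_matrix()@Ro.from_euler('y',-tilt,degrees=True).as_matrix()
    return B@np.diag([1,-1,-1.])
def plan(p,R,n,grip,p0=None,R0=None):
    s=status.read_state()
    p0=s["tool_pos"] if p0 is None else np.array(p0,float);R0=s["eef_rot"] if R0 is None else R0
    w=Ro.from_matrix(R0.T@R).as_rotvec(degrees=True)/n
    Rc=R0
    for i in range(n):
        d=Rc.T@(np.array(p)-p0)/n*1000
        print([float(round(v,2)) for v in w]+[float(round(v,1)) for v in d]+[grip])
        Rc=Rc@Ro.from_rotvec(w,degrees=True).as_matrix()
E
python3 - <<'E'
from h import *
s=status.read_state();c=cams.calibration("wrist");R,_=cv2.Rodrigues(c["rvec"]);o=-R.T@c["tvec"]
print("cam in tool",s["eef_rot"].T@(o-s["tool_pos"]),"\n",s["eef_rot"].T@R.T)
plan([.49,-.228,.22],Rdown(-9.6),24,85)
E
```

```text
cam in tool [ 0.0001 -0.0671 -0.142 ] 
 [[ 1.      0.0005 -0.001 ]
 [-0.0003  0.9635  0.2677]
 [ 0.0011 -0.2677  0.9635]]
[0.0, 0.0, 3.12, -28.2, 22.5, 0.5, 85]
[0.0, 0.0, 3.12, -26.9, 24.0, 0.5, 85]
[0.0, 0.0, 3.12, -25.6, 25.4, 0.5, 85]
[0.0, 0.0, 3.12, -24.1, 26.8, 0.5, 85]
[0.0, 0.0, 3.12, -22.7, 28.1, 0.5, 85]
[0.0, 0.0, 3.12, -21.1, 29.3, 0.5, 85]
[0.0, 0.0, 3.12, -19.5, 30.4, 0.5, 85]
[0.0, 0.0, 3.12, -17.8, 31.4, 0.5, 85]
[0.0, 0.0, 3.12, -16.1, 32.3, 0.5, 85]
[0.0, 0.0, 3.12, -14.3, 33.1, 0.5, 85]
[0.0, 0.0, 3.12, -12.4, 33.9, 0.4, 85]
[0.0, 0.0, 3.12, -10.6, 34.5, 0.4, 85]
[0.0, 0.0, 3.12, -8.7, 35.0, 0.4, 85]
[0.0, 0.0, 3.12, -6.8, 35.4, 0.4, 85]
[0.0, 0.0, 3.12, -4.8, 35.7, 0.4, 85]
[0.0, 0.0, 3.12, -2.9, 36.0, 0.4, 85]
[0.0, 0.0, 3.12, -0.9, 36.1, 0.4, 85]
[0.0, 0.0, 3.12, 1.0, 36.1, 0.4, 85]
[0.0, 0.0, 3.12, 3.0, 36.0, 0.4, 85]
[0.0, 0.0, 3.12, 5.0, 35.7, 0.4, 85]
[0.0, 0.0, 3.12, 6.9, 35.4, 0.4, 85]
[0.0, 0.0, 3.12, 8.8, 35.0, 0.4, 85]
[0.0, 0.0, 3.12, 10.7, 34.5, 0.4, 85]
[0.0, 0.0, 3.12, 12.6, 33.8, 0.4, 85]
```

Emit:
apply_moves(
  rows=[
    [0, 0, 3.1, -28, 22.5, 0.5, 85],
    [0, 0, 3.1, -27, 24, 0.5, 85],
    [0, 0, 3.1, -25.5, 25.5, 0.5, 85],
    [0, 0, 3.1, -24, 27, 0.5, 85],
    [0, 0, 3.1, -22.5, 28, 0.5, 85],
    [0, 0, 3.1, -21, 29.5, 0.5, 85],
    [0, 0, 3.1, -19.5, 30.5, 0.5, 85],
    [0, 0, 3.1, -18, 31.5, 0.5, 85],
  ],
)

```text
clock: 0.82
tool_pos: [0.3525, 0.3311, 0.2269]
eef_rot: [[0.762, 0.647, -0.0], [0.647, -0.762, -0.0], [-0.0, 0.0, -1.0]]
force: [0.9, -0.6, 0.3]
opening: 0.085
```

Run:
```python
from h import *
import pickle
c=cams.calibration("wrist");s=status.read_state();pickle.dump((c,s),open("w1.pkl","wb"))
cv2.imwrite("pics/w1.png",cams.snapshot("wrist")[:,:,::-1]);print(s["clock"],s["tool_pos"],abs(s["dq"]).max())
```

```text
0.8167 [0.3525 0.3311 0.2269] 0.7848737053861857
```

View pics/w1.png

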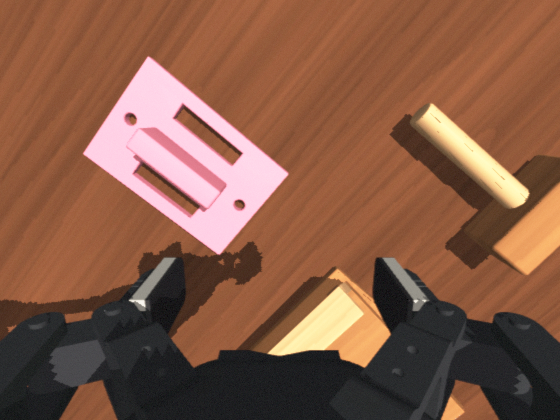

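The wrist view shows the pink decoy, the mallet, and the stand's corner partly behind the gripper at (330,300). The camera looks to the tool's −y side, so I'll pass the stand and look back at it.

Emit:
apply_moves(
  rows=[
    [0, 0, 3.1, -16, 32.5, 0.5, 85],
    [0, 0, 3.1, -14.5, 33, 0.5, 85],
    [0, 0, 3.1, -12.5, 34, 0.5, 85],
    [0, 0, 3.1, -10.5, 34.5, 0.5, 85],
    [0, 0, 3.1, -8.5, 35, 0.5, 85],
    [0, 0, 3.1, -7, 35.5, 0.5, 85],
    [0, 0, 3.1, -5, 35.5, 0.5, 85],
    [0, 0, 3.1, -3, 36, 0.5, 85],
  ],
)

```text
clock: 1.53
tool_pos: [0.4226, 0.0512, 0.2233]
eef_rot: [[0.963, 0.268, 0.0], [0.268, -0.963, 0.0], [0.0, 0.0, -1.0]]
force: [1.1, 0.4, -0.8]
opening: 0.085
```

Run:
```python
from h import *
import pickle
c=cams.calibration("wrist");s=status.read_state();pickle.dump((c,s),open("w2.pkl","wb"))
cv2.imwrite("pics/w2.png",cams.snapshot("wrist")[:,:,::-1]);print(s["clock"],s["tool_pos"],abs(s["dq"]).max())
```

```text
1.5333 [0.4226 0.0512 0.2233] 1.014267813592746
```

View pics/w2.png

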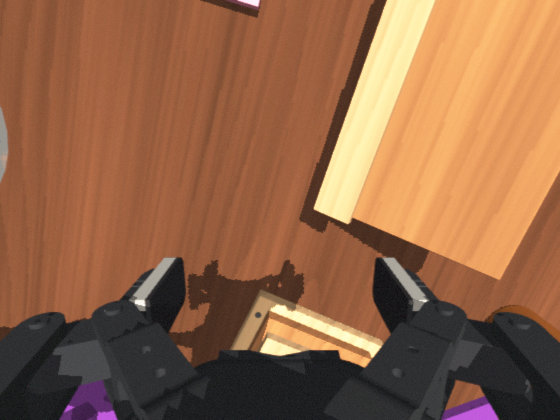

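Run:
```python
from h import *
import pickle
c,s=pickle.load(open("w2.pkl","rb"))
for n,p,z in(("bedTR",(499,278),.1225),("capUR",(350,223),.0869),("capLR",(315,210),.0744)): print(n,onz(c,p,z))
a=onz(c,(350,223),.0869);b=onz(c,(434,0),.0869);d=b-a;print("yaw cap",np.degrees(np.arctan2(d[1],d[0]))-90)
plan([.487,-.228,.20],Rdown(-9.6),9,85)
```

```text
bedTR [0.619  0.0414 0.1225]
capUR [0.4931 0.0448 0.0869]
capLR [0.4607 0.045  0.0744]
yaw cap -1.0210399314620702
[0.03, -0.01, 2.76, -1.2, 31.1, 2.8, 85]
[0.03, -0.01, 2.76, 0.3, 31.2, 2.7, 85]
[0.03, -0.01, 2.76, 1.8, 31.1, 2.7, 85]
[0.03, -0.01, 2.76, 3.3, 31.0, 2.7, 85]
[0.03, -0.01, 2.76, 4.8, 30.8, 2.7, 85]
[0.03, -0.01, 2.76, 6.2, 30.5, 2.7, 85]
[0.03, -0.01, 2.76, 7.7, 30.2, 2.6, 85]
[0.03, -0.01, 2.76, 9.1, 29.8, 2.6, 85]
[0.03, -0.01, 2.76, 10.6, 29.3, 2.6, 85]
```

Emit:
apply_moves(
  rows=[
    [0, 0, 3, -1, 35, 2, 85],
    [0, 0, 3, 1, 35, 2, 85],
    [0, 0, 3, 3, 35, 2, 85],
    [0, 0, 3, 5, 35, 2, 85],
    [0, 0, 3, 6, 35, 2, 85],
    [0, 0, 3, 7, 35, 2, 85],
    [0, 0, 3, 9, 35, 2, 85],
    [0, 0, 3, 11, 35, 2, 85],
  ],
)

```text
clock: 2.25
tool_pos: [0.4887, -0.2253, 0.2069]
eef_rot: [[0.989, -0.147, -0.0], [-0.147, -0.989, 0.0], [-0.0, -0.0, -1.0]]
force: [0.0, -0.4, 1.0]
opening: 0.0849
```

Emit:
apply_moves(
  rows=[
    [0, 0, 0, 10, 30, 0, 85],
    [0, 0, 0, 4, 12, 0, 85],
    [0, 0, 0, 0, 0, 0, 85],
    [0, 0, 0, 0, 0, 0, 85],
  ],
)

```text
clock: 2.58
tool_pos: [0.4961, -0.2672, 0.2068]
eef_rot: [[0.989, -0.146, -0.001], [-0.146, -0.989, 0.001], [-0.001, -0.001, -1.0]]
force: [-0.4, 0.0, 0.5]
opening: 0.0849
```

Run:
```python
from h import *
import pickle
c=cams.calibration("wrist");s=status.read_state();pickle.dump((c,s),open("w3.pkl","wb"))
cv2.imwrite("pics/w3.png",cams.snapshot("wrist")[:,:,::-1]);print(s["clock"],s["tool_pos"],abs(s["dq"]).max())
```

```text
2.5833 [ 0.4961 -0.2672  0.2068] 0.025912887896649767
```

View pics/w3.png

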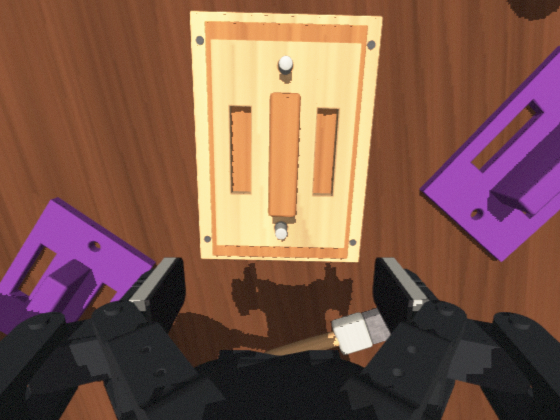

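Wrist view: plywood template on the jig, dowel tops at (286,64) and (281,231), and the handle bar centred near (284,155). Only purple decoys are nearby.

Run:
```python
from h import *
import pickle
c,s=pickle.load(open("w3.pkl","rb"))
a=cv2.imread("pics/w3.png");cv2.imwrite("pics/w3z.png",cv2.resize(a[40:260,180:400],None,fx=2.7,fy=2.7,interpolation=cv2.INTER_CUBIC))
A=onz(c,(286,63.5),.065);B=onz(c,(281,230.5),.065);d=A-B;print("dow",(A+B)/2,np.linalg.norm(d),np.degrees(np.arctan2(d[1],d[0]))-90)
H=np.array([onz(c,p,.093) for p in((271,94),(300,94),(296.5,216),(269,215))]);print(H.mean(0),H)
d=(H[0]+H[1]-H[2]-H[3])/2;print(np.degrees(np.arctan2(d[1],d[0]))-90)
```

```text
dow [ 0.5062 -0.2295  0.065 ] 0.14568984764222406 -9.892002178576334
[ 0.5063 -0.2306  0.093 ] [[ 0.5033 -0.1814  0.093 ]
 [ 0.5251 -0.1846  0.093 ]
 [ 0.5098 -0.2804  0.093 ]
 [ 0.487  -0.2761  0.093 ]]
-9.425956771785664
```

View pics/w3z.png

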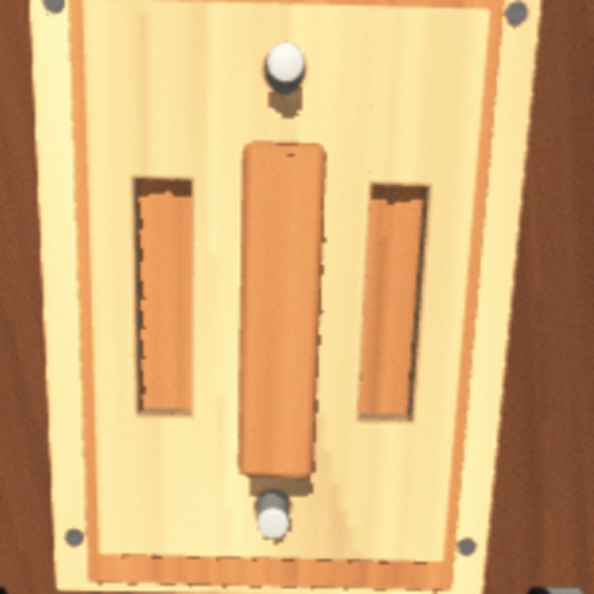

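Run:
```python
from h import *
plan([.5055,-.229,.056],Rdown(-9.6),6,60)
```

```text
[-0.01, 0.01, 0.21, 0.7, -6.4, 25.1, 60]
[-0.01, 0.01, 0.21, 0.7, -6.4, 25.1, 60]
[-0.01, 0.01, 0.21, 0.6, -6.4, 25.1, 60]
[-0.01, 0.01, 0.21, 0.6, -6.4, 25.1, 60]
[-0.01, 0.01, 0.21, 0.6, -6.4, 25.1, 60]
[-0.01, 0.01, 0.21, 0.5, -6.4, 25.1, 60]
```

Emit:
apply_moves(
  rows=[
    [0, 0, 0.6, 2, -20, 10, 60],
    [0, 0, 0.6, 1.7, -18.4, 15, 60],
    [0, 0, 0, 0, 0, 30, 60],
    [0, 0, 0, 0, 0, 30, 60],
    [0, 0, 0, 0, 0, 25, 60],
    [0, 0, 0, 0, 0, 15, 60],
    [0, 0, 0, 0, 0, 5, 60],
    [0, 0, 0, 0, 0, 0, 60],
  ],
)

```text
clock: 3.3
tool_pos: [0.5043, -0.2279, 0.0758]
eef_rot: [[0.986, -0.164, -0.003], [-0.164, -0.986, 0.002], [-0.003, -0.001, -1.0]]
force: [0.5, 0.6, -0.7]
opening: 0.0601
```

Run:
```python
from h import *
cv2.imwrite("pics/w4.png",cams.snapshot("wrist")[:,:,::-1]);plan([.5055,-.229,.056],Rdown(-9.6),1,60)
```

```text
[-0.03, 0.04, 0.14, -0.0, 0.2, 21.3, 60]
```

View pics/w4.png

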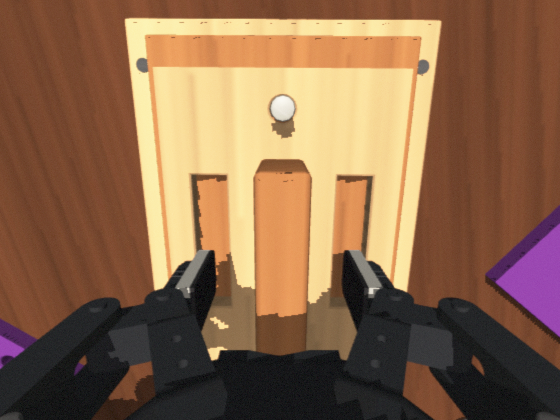

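The handle (columns 255–310) is centred between the fingers (columns 215–343). I'll go down the last 20 mm and close.

Emit:
apply_moves(
  rows=[
    [0, 0, 0.1, 0.5, 0, 12, 60],
    [0, 0, 0, 0, 0, 8, 60],
    [0, 0, 0, 0, 0, 0, 40],
    [0, 0, 0, 0, 0, 0, 22],
    [0, 0, 0, 0, 0, 0, 10],
    [0, 0, 0, 0, 0, 0, 10],
    [0, 0, 0, 0, 0, 0, 10],
    [0, 0, 0, 0, 0, 0, 10],
  ],
)

```text
clock: 4.02
tool_pos: [0.5058, -0.2303, 0.0577]
eef_rot: [[0.986, -0.168, -0.001], [-0.168, -0.986, 0.0], [-0.001, -0.0, -1.0]]
force: [-4.6, 0.2, 3.6]
opening: 0.0234
```

Emit:
apply_moves(
  rows=[
    [0, 0, 0, 0, 0, 0, 10],
    [0, 0, 0, 0, 0, 0, 10],
  ],
)

```text
clock: 4.18
tool_pos: [0.5059, -0.2304, 0.0577]
eef_rot: [[0.986, -0.168, -0.001], [-0.168, -0.986, 0.0], [-0.001, 0.0, -1.0]]
force: [-4.8, 1.1, 6.2]
opening: 0.0237
```

Emit:
apply_moves(
  rows=[
    [0, 0, 0, 0, 0, -2, 10],
    [0, 0, 0, 0, 0, -3, 10],
    [0, 0, 0, 0, 0, -3, 10],
    [0, 0, 0, 0, 0, -3, 10],
  ],
)

```text
clock: 4.52
tool_pos: [0.5058, -0.23, 0.0678]
eef_rot: [[0.986, -0.167, -0.001], [-0.167, -0.986, 0.0], [-0.001, -0.0, -1.0]]
force: [-0.6, 0.1, -4.4]
opening: 0.0232
```

Emit:
apply_moves(
  rows=[
    [0, 0, 0, 0, 0, -4, 10],
    [0, 0, 0, 0, 0, -6, 10],
    [0, 0, 0, 0, 0, -8, 10],
    [0, 0, 0, 0, 0, -10, 10],
    [0, 0, 0, 0, 0, -15, 10],
    [0, 0, 0, 0, 0, -25, 10],
    [0, 0, 0, 0, 0, -35, 10],
    [0, 0, 0, 0, 0, -35, 10],
  ],
)

```text
clock: 5.18
tool_pos: [0.5056, -0.2299, 0.2077]
eef_rot: [[0.986, -0.167, -0.001], [-0.167, -0.986, 0.001], [-0.001, -0.0, -1.0]]
force: [0.4, -1.1, -4.2]
opening: 0.0229
```

Emit:
apply_moves(
  rows=[
    [0, 0, 0, 0, 0, -20, 10],
    [0, 0, 0, 0, 0, 0, 10],
  ],
)

```text
clock: 5.35
tool_pos: [0.5103, -0.2322, 0.2345]
eef_rot: [[0.986, -0.167, 0.012], [-0.167, -0.986, -0.006], [0.013, 0.004, -1.0]]
force: [1.0, 0.3, -2.2]
opening: 0.0231
```

Run:
```python
from h import *
import pickle
for n in("wrist","side"):cv2.imwrite(f"pics/{n}5.png",cams.snapshot(n)[:,:,::-1])
s=status.read_state();print(s["clock"],s["tool_pos"],s["force"],s["moment"],s["opening"])
```

```text
5.45 [ 0.5069 -0.2306  0.2278] [-0.1159  0.7761 -4.5491] [-0.0012  0.0632 -0.0046] 0.023162953418189962
```

View pics/side5.png

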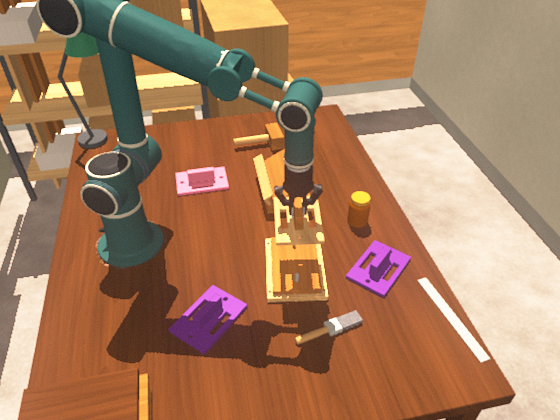

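View pics/wrist5.png

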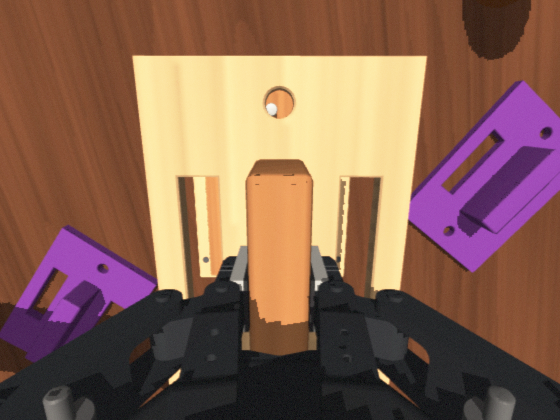

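The template came off cleanly. Side view: it hangs level in the gripper above the bare jig. Wrist view: the hole at (279,102), handle gripped centrally. Force is −4.5 N, which is just its weight. Now to plan the carry.

```bash
cat >> h.py <<'E'
O=np.array([.4912,.170,.045]);YAW=-1.9
def bedM(): return Ro.from_euler('z',YAW,degrees=True).as_matrix()@Ro.from_euler('y',-30,degrees=True).as_matrix()
def bp(x,y,z): return O+bedM()@np.array([x,y,z])/1000
def inbed(p): return bedM().T@(np.array(p)-O)*1000
E
python3 - <<'E'
from h import *
s=status.read_state();R0=s["eef_rot"];RT=Rbed(YAW)
dr=Ro.from_matrix(R0.T@RT).as_rotvec();Rm=R0@Ro.from_rotvec(dr/2).as_matrix()
W1=np.array([.515,-.03,.285]);W2=bp(108,0,22.7+70)
print(W2,np.degrees(dr));plan(W1,Rm,7,10);print();plan(W2,RT,7,10,W1,Rm)
E
```

```text
[0.5384 0.1684 0.1793] [ 2.0891 29.7717 -7.5413]
[0.15, 2.13, -0.54, -3.6, -28.4, -8.2, 10]
[0.15, 2.13, -0.54, -3.1, -28.5, -8.3, 10]
[0.15, 2.13, -0.54, -2.5, -28.5, -8.3, 10]
[0.15, 2.13, -0.54, -1.9, -28.6, -8.3, 10]
[0.15, 2.13, -0.54, -1.3, -28.6, -8.3, 10]
[0.15, 2.13, -0.54, -0.8, -28.6, -8.3, 10]
[0.15, 2.13, -0.54, -0.2, -28.7, -8.2, 10]

[0.15, 2.13, -0.54, -3.5, -28.4, 14.9, 10]
[0.15, 2.13, -0.54, -3.8, -28.4, 14.9, 10]
[0.15, 2.13, -0.54, -4.1, -28.4, 14.8, 10]
[0.15, 2.13, -0.54, -4.4, -28.4, 14.7, 10]
[0.15, 2.13, -0.54, -4.7, -28.4, 14.6, 10]
[0.15, 2.13, -0.54, -4.9, -28.4, 14.5, 10]
[0.15, 2.13, -0.54, -5.2, -28.4, 14.4, 10]
```

Emit:
apply_moves(
  rows=[
    [0.1, 1, -0.3, -2, -15, -8, 10],
    [0.2, 2.2, -0.6, -3.5, -28, -8.5, 10],
    [0.2, 2.2, -0.6, -3, -28.5, -8.5, 10],
    [0.2, 2.2, -0.6, -2.5, -28.5, -8.5, 10],
    [0.2, 2.2, -0.6, -2, -28.5, -8.5, 10],
    [0.2, 2.2, -0.6, -1, -28.5, -8.5, 10],
    [0.2, 2.2, -0.5, -0.5, -28.5, -8, 10],
    [0.1, 1, -0.3, 0, -14, -2, 10],
  ],
)

```text
clock: 6.12
tool_pos: [0.5108, -0.0273, 0.2846]
eef_rot: [[0.961, -0.092, 0.261], [-0.094, -0.996, -0.008], [0.26, -0.017, -0.965]]
force: [-0.5, -0.4, -3.4]
opening: 0.0233
```

Emit:
apply_moves(
  rows=[
    [0.2, 2.1, -0.5, -3.5, -28.5, 10, 10],
    [0.2, 2.1, -0.5, -4, -28.5, 14, 10],
    [0.2, 2.1, -0.5, -4, -28.5, 14, 10],
    [0.2, 2.1, -0.5, -4, -28.5, 14, 10],
    [0.2, 2.1, -0.5, -4.5, -28.5, 14, 10],
    [0.1, 2.1, -0.5, -5, -28.5, 14, 10],
    [0.1, 2.1, -0.5, -5, -25, 12, 10],
    [0, 0, 0, 0, 0, 0, 10],
  ],
)

```text
clock: 6.78
tool_pos: [0.5263, 0.1687, 0.1846]
eef_rot: [[0.871, -0.026, 0.49], [-0.026, -1.0, -0.006], [0.49, -0.008, -0.872]]
force: [-0.4, -0.1, -4.6]
opening: 0.0231
```

Run:
```python
from h import *
for n in("wrist","side","top"):cv2.imwrite(f"pics/{n}6.png",cams.snapshot(n)[:,:,::-1])
s=status.read_state();print(s["clock"],s["tool_pos"],inbed(s["tool_pos"]),s["force"],s["moment"],s["opening"],s["q"])
plan(bp(108,0,22.7+40),Rbed(YAW),1,10)
```

```text
6.9333 [0.5299 0.1662 0.1901] [106.1746  -2.5491 106.2182] [-0.2665 -0.3904 -3.5732] [0.0246 0.5851 0.0117] 0.0231963383412224 [ 0.3774 -0.2128  2.2583 -0.3236  0.6367  0.6251]
[-0.53, 0.34, -0.04, 2.1, -2.1, 43.5, 10]
```

View pics/side6.png

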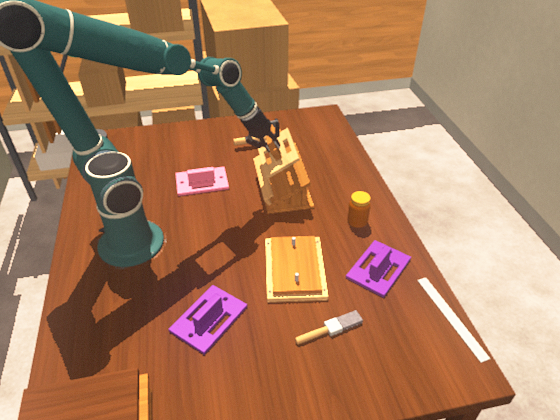

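View pics/wrist6.png

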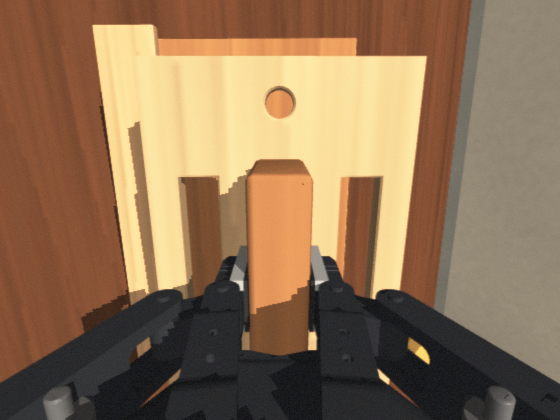

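View pics/top6.png

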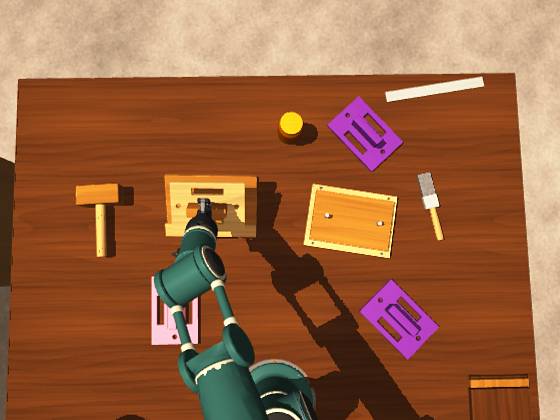

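All three views agree: the template is tilted parallel to the bed and hovers about 84 mm off it, roughly centred. I'll lower it to about 5 mm above the bed, above the pocket's mouth.

Emit:
apply_moves(
  rows=[
    [-0.3, 0.2, 0, 1, -1, 20, 10],
    [-0.2, 0.1, 0, 1, -1, 20, 10],
    [0, 0, 0, 0, 0, 15, 10],
    [0, 0, 0, 0, 0, 10, 10],
    [0, 0, 0, 0, 0, 8, 10],
    [0, 0, 0, 0, 0, 0, 10],
    [0, 0, 0, 0, 0, 0, 10],
  ],
)

```text
clock: 7.52
tool_pos: [0.5708, 0.1668, 0.1313]
eef_rot: [[0.863, -0.036, 0.504], [-0.033, -0.999, -0.016], [0.504, -0.003, -0.864]]
force: [0.2, 0.3, -4.5]
opening: 0.0233
```

Run:
```python
from h import *
s=status.read_state();print(s["clock"],s["tool_pos"],inbed(s["tool_pos"]),s["force"],s["moment"],s["opening"])
plan(bp(108,0,22.7+4),Rbed(YAW),1,10)
cv2.imwrite("pics/w7.png",cams.snapshot("wrist")[:,:,::-1])
a=cams.snapshot("side")[:,:,::-1];cv2.imwrite("pics/s7.png",cv2.resize(a[100:230,220:340],None,fx=4.5,fy=4.5,interpolation=cv2.INTER_CUBIC))
```

```text
7.5167 [0.5708 0.1668 0.1313] [112.1089  -0.5396  34.8689] [ 0.187   0.3188 -4.4812] [ 0.0069  0.5762 -0.0741] 0.02327096703482328
[-0.07, -0.26, -0.22, -4.1, -0.5, 8.2, 10]
```

View pics/w7.png

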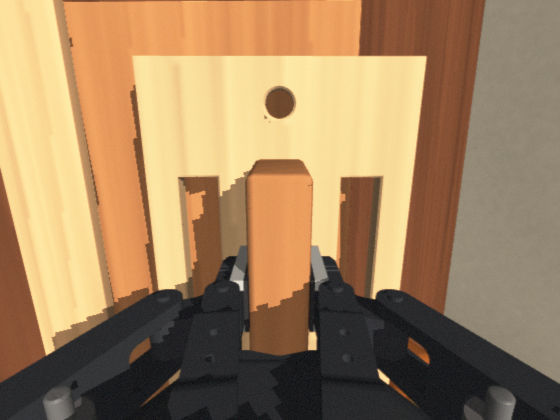

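View pics/s7.png

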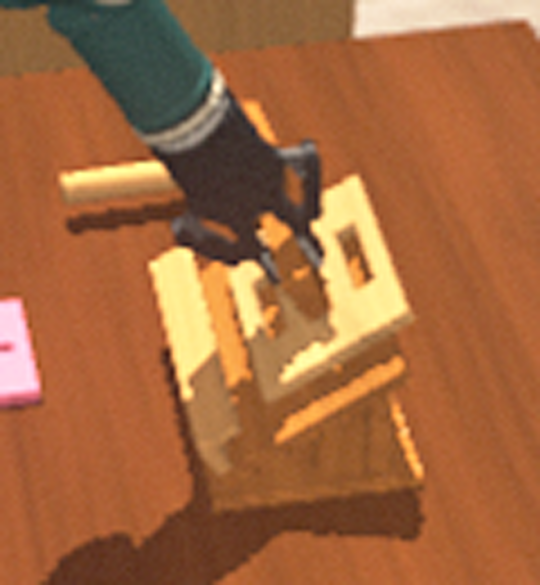

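The template is about 12 mm above the bed, with the cap's edge visible on the left at columns 62–110. I'll check cap and bed position from this view.

Run:
```python
from h import *
c=cams.calibration("wrist");M=bedM()
def onbed(px,z):
    o,d=ray(c,px);n=M[:,2];q=O+n*z/1000;return inbed(o+d*((q-o)@n)/(d@n))
a=cv2.imread("pics/w7.png")
g=a[:,:,0].astype(int) # blue: cap pale vs orange
hs=cv2.cvtColor(a,cv2.COLOR_BGR2HSV)
for r in (20,80,140,200,240): print(r,a[r,30:110:4].tolist()[::3])
for r in (20,80,140,200,240):
    row=a[r,:,0].astype(int);j=np.argmin(np.diff(row[40:120]))+40;print(r,j,onbed((j+.5,r),34))
print("bed top edge",onbed((361,5),0),onbed((359,50),0),"bed left end",onbed((200,3),0), onbed((75,5),0))
```

```text
20 [[147, 216, 250], [154, 225, 253], [167, 235, 254], [97, 153, 223], [98, 162, 237], [94, 154, 230], [95, 157, 233]]
80 [[154, 223, 252], [149, 219, 251], [157, 225, 253], [145, 215, 249], [92, 153, 232], [96, 157, 236], [90, 151, 229]]
140 [[159, 228, 253], [150, 219, 251], [157, 227, 253], [154, 223, 253], [106, 155, 207], [92, 155, 231], [91, 154, 233]]
200 [[164, 231, 254], [162, 230, 254], [146, 215, 250], [162, 229, 253], [154, 222, 252], [99, 142, 188], [95, 157, 234]]
240 [[137, 202, 245], [160, 229, 254], [150, 220, 252], [150, 220, 251], [152, 224, 252], [156, 224, 252], [92, 134, 181]]
20 55 [ 24.1051 106.3413  34.    ]
80 66 [24.4373 83.8554 34.    ]
140 76 [24.3628 59.1488 34.    ]
200 87 [24.743  31.8724 34.    ]
240 94 [24.8595 12.057  34.    ]
bed top edge [154.4448 121.8223  -0.    ] [154.7596 101.583   -0.    ] bed left end [ 75.2327 122.8243  -0.    ] [ 13.8624 122.063    0.    ]
```

The stand estimate holds: cap edge x ≈ 24.5 (expected 25) and bed top edge 154.6 (expected 155), with yaw about 0.4° off and y about 2 mm off. I'll correct those and slide in.

Emit:
apply_moves(
  rows=[
    [0, -0.2, -0.2, -2, 0.5, 4, 10],
    [0, 0, -0.2, -2, 0.5, 4, 10],
    [0, 0, 0, -6, 0, 0, 10],
    [0, 0, 0, -8, 0, 0, 10],
    [0, 0, 0, -8, 0, 0, 10],
    [0, 0, 0, -6, 0, 0, 10],
    [0, 0, 0, 0, 0, 0, 10],
    [0, 0, 0, 0, 0, 0, 10],
  ],
)

```text
clock: 8.28
tool_pos: [0.5461, 0.1674, 0.1078]
eef_rot: [[0.865, -0.028, 0.501], [-0.024, -1.0, -0.014], [0.501, 0.001, -0.866]]
force: [0.0, -0.6, -4.2]
opening: 0.0232
```

Run:
```python
from h import *
s=status.read_state();M=bedM();print(s["clock"],inbed(s["tool_pos"]),M.T@s["force"],M.T@s["moment"],s["opening"])
plan(bp(65,-1,22.7+2),Rbed(-1.6),1,10)
cv2.imwrite("pics/w8.png",cams.snapshot("wrist")[:,:,::-1])
a=cams.snapshot("side")[:,:,::-1];cv2.imwrite("pics/s8.png",cv2.resize(a[100:230,220:340],None,fx=4.5,fy=4.5,interpolation=cv2.INTER_CUBIC))
```

```text
8.2833 [79.0025 -0.826  26.9403] [-2.0457 -0.6126 -3.6634] [-0.016   0.584  -0.0736] 0.023161349445462144
[0.03, -0.05, 0.02, -14.0, 0.1, 2.2, 10]
```

View pics/w8.png

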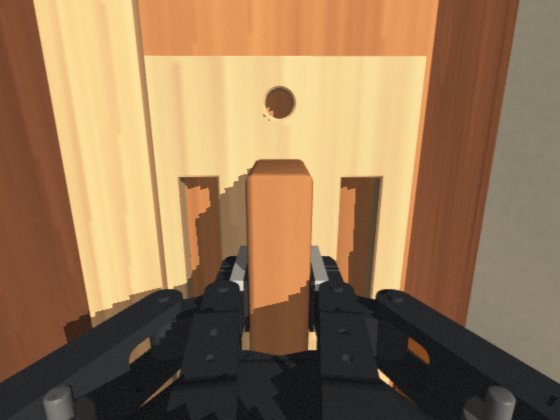

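View pics/s8.png

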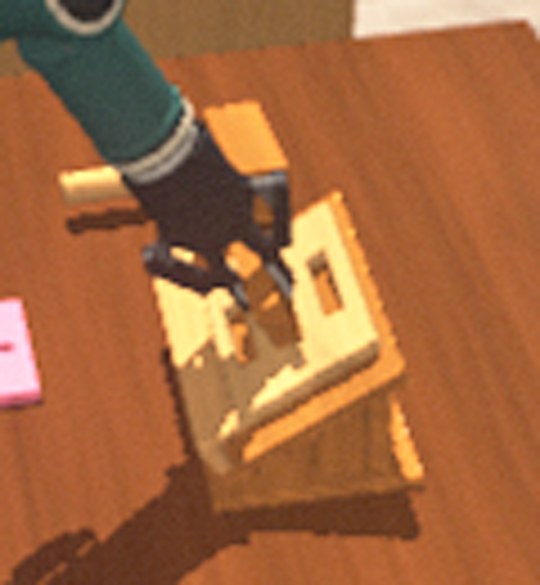

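The edge has entered under the cap without contact; the load is still only the weight. I'll slide on, more gently near the stop.

Emit:
apply_moves(
  rows=[
    [0, 0, 0, -5, 0, 1, 10],
    [0, 0, 0, -4, 0, 1, 10],
    [0, 0, 0, -2, 0, 0, 10],
    [0, 0, 0, -1, 0, 0, 10],
    [0, 0, 0, -1, 0, 0, 10],
    [0, 0, 0, 0, 0, 0, 10],
  ],
)

```text
clock: 8.88
tool_pos: [0.5365, 0.1675, 0.0999]
eef_rot: [[0.865, -0.029, 0.501], [-0.025, -1.0, -0.015], [0.501, 0.0, -0.865]]
force: [-0.0, 0.2, -4.2]
opening: 0.0236
```

Run:
```python
from h import *
s=status.read_state();M=bedM();print(s["clock"],inbed(s["tool_pos"]),M.T@s["force"],M.T@s["moment"],s["opening"])
```

```text
8.8833 [66.7351 -0.9759 24.8956] [-2.1288  0.1861 -3.6053] [0.0047 0.5768 0.015 ] 0.02359699190135424
```

Emit:
apply_moves(
  rows=[
    [0, 0, 0, -1, 0, 0.5, 10],
    [0, 0, 0, -1, 0, 0.5, 10],
    [0, 0, 0, -0.5, 0, 0.5, 10],
    [0, 0, 0, 0, 0, 0, 10],
  ],
)

```text
clock: 9.22
tool_pos: [0.5354, 0.1676, 0.0977]
eef_rot: [[0.865, -0.029, 0.501], [-0.025, -1.0, -0.015], [0.501, 0.0, -0.865]]
force: [-0.5, 0.4, -2.9]
opening: 0.0234
```

Run:
```python
from h import *
s=status.read_state();M=bedM();print(s["clock"],inbed(s["tool_pos"]),M.T@s["force"],M.T@s["moment"],s["opening"])
```

```text
9.2167 [64.6547 -0.8979 23.5063] [-1.881   0.3648 -2.23  ] [-0.0036  0.7194 -0.0417] 0.023400831987125243
```

Emit:
apply_moves(
  rows=[
    [0, 0, 0, -0.5, 0, 0.5, 10],
    [0, 0, 0, -0.5, 0, 0, 10],
    [0, 0, 0, -0.5, 0, 0, 10],
    [0, 0, 0, 0, 0, 0, 10],
  ],
)

```text
clock: 9.55
tool_pos: [0.5353, 0.1678, 0.0977]
eef_rot: [[0.864, -0.028, 0.503], [-0.025, -1.0, -0.014], [0.503, -0.0, -0.864]]
force: [-1.6, -3.4, 4.8]
opening: 0.0229
```

Run:
```python
from h import *
s=status.read_state();M=bedM();print(s["clock"],inbed(s["tool_pos"]),M.T@s["force"],M.T@s["moment"],s["opening"])
```

```text
9.55 [64.5481 -0.7293 23.5339] [ 1.0721 -3.4965  4.9069] [-0.4931  0.532   0.1274] 0.022934824387277206
```

Emit:
apply_moves(
  rows=[
    [0, 0, 0, -0.7, 0, -0.3, 10],
    [0, 0, 0, -0.7, 0, 0, 10],
    [0, 0, 0, -0.6, 0, 0, 10],
    [0, 0, 0, 0, 0, 0, 10],
  ],
)

```text
clock: 9.88
tool_pos: [0.5343, 0.1681, 0.0974]
eef_rot: [[0.863, -0.028, 0.505], [-0.024, -1.0, -0.013], [0.505, -0.001, -0.863]]
force: [4.9, -4.1, 2.5]
opening: 0.0233
```

Run:
```python
from h import *
s=status.read_state();M=bedM();print(s["clock"],inbed(s["tool_pos"]),M.T@s["force"],M.T@s["moment"],s["opening"])
cv2.imwrite("pics/w9.png",cams.snapshot("wrist")[:,:,::-1])
```

```text
9.8833 [63.5892 -0.4452 23.7969] [ 5.6224 -3.9745 -0.378 ] [-0.6527 -0.5172  0.0845] 0.023313523841908896
```

View pics/w9.png

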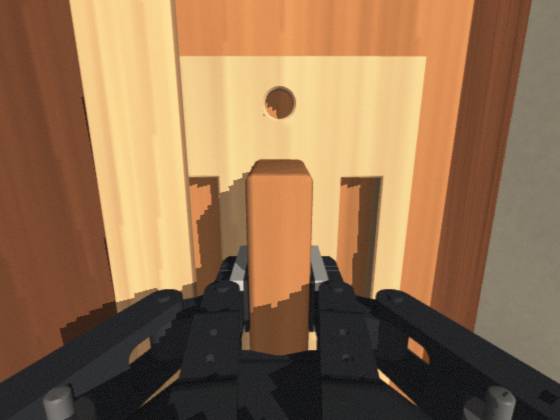

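The cap covers the lower part of the plate, and force is rising as it meets the stop. I'll push a bit more to confirm it's firmly home.

Emit:
apply_moves(
  rows=[
    [0, 0, 0, -0.7, 0, 0, 10],
    [0, 0, 0, -0.7, 0, 0, 10],
    [0, 0, 0, -0.6, 0, 0, 10],
    [0, 0, 0, 0, 0, 0, 10],
  ],
)

```text
clock: 10.27
tool_pos: [0.5341, 0.1682, 0.0976]
eef_rot: [[0.862, -0.027, 0.507], [-0.024, -1.0, -0.013], [0.507, -0.001, -0.862]]
force: [10.2, -6.8, 0.4]
opening: 0.0234
```

Run:
```python
from h import *
s=status.read_state();M=bedM();print(s["clock"],inbed(s["tool_pos"]),M.T@s["force"],M.T@s["moment"],s["opening"]);plan(s["tool_pos"],Rbed(-1.6),1,10)
```

```text
10.2667 [63.4869 -0.4131 24.1134] [ 9.194  -6.4426 -4.8428] [-1.1233 -1.413   0.0137] 0.023371743563131594
[-0.05, -0.46, -0.0, 0.0, 0.0, 0.0, 10]
```

The plate stopped advancing (63.6 → 63.5 mm) as the push rose to about 11 N, so it is against the stop. I'll relax the push, open slightly, and look.

Emit:
apply_moves(
  rows=[
    [0, 0, 0, 1, 0, 0.3, 10],
    [0, 0, 0, 1, 0, 0.3, 10],
    [0, 0, 0, 0.5, 0, 0, 10],
    [0, 0, 0, 0, 0, 0, 28],
    [0, 0, 0, 0, 0, 0, 32],
    [0, 0, 0, 0, 0, 0, 34],
    [0, 0, 0, 0, 0, 0, 34],
    [0, 0, 0, 0, 0, 0, 34],
  ],
)

```text
clock: 10.93
tool_pos: [0.5328, 0.1678, 0.095]
eef_rot: [[0.865, -0.028, 0.501], [-0.024, -1.0, -0.014], [0.501, 0.0, -0.865]]
force: [-0.7, 0.0, -0.2]
opening: 0.034
```

Run:
```python
from h import *
s=status.read_state();M=bedM();print(s["clock"],inbed(s["tool_pos"]),M.T@s["force"],M.T@s["moment"],s["opening"]);plan(s["tool_pos"],Rbed(-1.6),1,10)
cv2.imwrite("pics/w10.png",cams.snapshot("wrist")[:,:,::-1])
```

```text
10.9333 [61.0731 -0.8617 22.4604] [-0.6931 -0.001   0.113 ] [0.0172 0.2532 0.0243] 0.034007300791443075
[0.03, -0.06, -0.02, 0.0, 0.0, 0.0, 10]
```

View pics/w10.png

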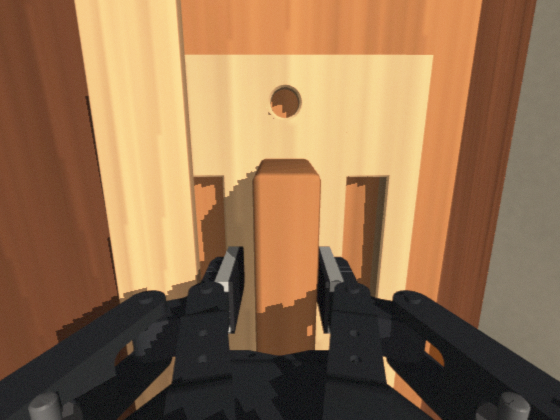

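The fingers are free of the handle (columns 254–318) and the template stays put. I'll centre the fingers and back straight out.

Emit:
apply_moves(
  rows=[
    [0, 0, 0, 1.5, 0, 0, 34],
    [0, 0, 0, 0.7, 0, -5, 34],
    [0, 0, 0, 0, 0, -12, 34],
    [0, 0, 0, 0, 0, -20, 34],
    [0, 0, 0, 0, 0, -30, 34],
    [0, 0, 0, 0, 0, -30, 34],
    [0, 0, 0, 0, 25, -25, 34],
    [0, 0, 0, 0, 35, -10, 34],
  ],
)

```text
clock: 11.65
tool_pos: [0.4681, 0.1122, 0.2157]
eef_rot: [[0.862, -0.022, 0.507], [-0.02, -1.0, -0.009], [0.507, -0.002, -0.862]]
force: [1.9, -1.5, 1.1]
opening: 0.0342
```

Emit:
apply_moves(
  rows=[
    [0, 0, 0, 0, 35, 0, 34],
    [0, 0, 0, 0, 25, 0, 34],
    [0, 0, 0, 0, 0, 0, 34],
    [0, 0, 0, 0, 0, 0, 34],
  ],
)

```text
clock: 11.98
tool_pos: [0.4654, 0.0481, 0.2114]
eef_rot: [[0.864, -0.033, 0.502], [-0.029, -0.999, -0.016], [0.503, -0.0, -0.865]]
force: [0.2, -0.2, -0.0]
opening: 0.0337
```

Run:
```python
from h import *
import pickle
c=cams.calibration("wrist");s=status.read_state();pickle.dump((c,s),open("w11.pkl","wb"))
cv2.imwrite("pics/w11.png",cams.snapshot("wrist")[:,:,::-1])
a=cams.snapshot("side")[:,:,::-1];cv2.imwrite("pics/s11.png",cv2.resize(a[100:230,220:340],None,fx=4.5,fy=4.5,interpolation=cv2.INTER_CUBIC))
print(s["clock"],s["tool_pos"],s["force"],abs(s["dq"]).max())
```

```text
11.9833 [0.4654 0.0481 0.2114] [ 0.2395 -0.2472 -0.0428] 0.05153795676399145
```

View pics/w11.png

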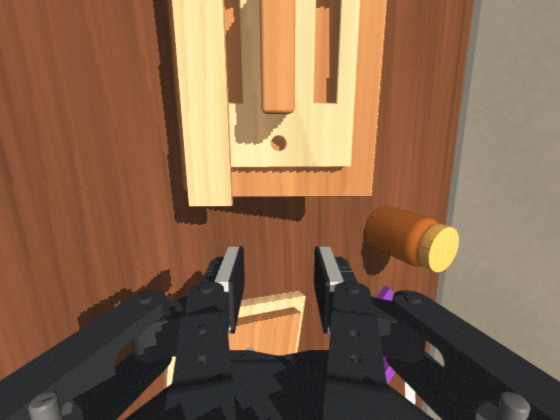

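View pics/s11.png

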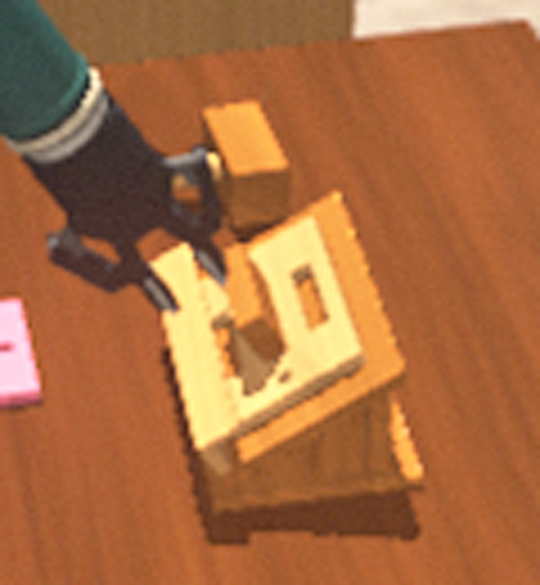

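Run:
```python
from h import *
import pickle
c,s=pickle.load(open("w11.pkl","rb"));M=bedM();a=cv2.imread("pics/w11.png");g=a.astype(int)
def onbed(px,z):
    o,d=ray(c,px);n=M[:,2];q=O+n*z/1000;return inbed(o+d*((q-o)@n)/(d@n))
for r in(20,60,100,150):
    row=g[r,:,0];cap=215+np.argmin(np.diff(g[r,215:240].sum(1)));j=345+np.argmin(np.diff(row[345:367]));k=367+np.argmin(np.diff(g[r,367:395,1]))
    print(r,cap,j,k,"cap",onbed((cap+.5,r),34)[:2],"tmpl",onbed((j+.5,r),12)[:2],"bed",onbed((k+.5,r),0)[:2])
print("hole",onbed((279,143),12),"tmpl end",onbed((290,166),12),"bed end",onbed((300,196),0),onbed((255,196),0))
b=cv2.resize(a[0:220,160:400],None,fx=3,fy=2.7,interpolation=cv2.INTER_CUBIC);cv2.imwrite("pics/w11z.png",b[:600])
```

```text
20 233 358 384 cap [31.5756 15.0536] tmpl [128.6164  21.008 ] bed [152.9657  24.2308]
60 225 356 381 cap [ 24.4805 -12.031 ] tmpl [128.9639  -8.3547] bed [153.1424  -6.3733]
100 227 353 378 cap [ 24.7655 -40.8463] tmpl [128.4837 -39.6018] bed [153.3303 -38.9409]
150 228 350 374 cap [ 23.9241 -79.5742] tmpl [128.5025 -81.597 ] bed [153.3521 -82.7114]
hole [ 65.2004 -75.5315  12.    ] tmpl end [ 75.0823 -95.8009  12.    ] bed end [  85.4092 -126.3474   -0.    ] [  42.2476 -126.3529   -0.    ]
```

View pics/w11z.png

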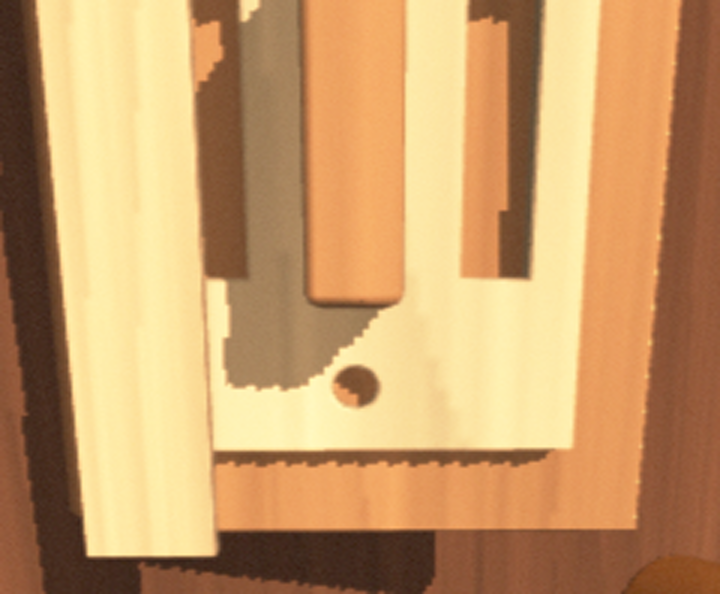

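Template top edge to bed top edge measures 24.2–24.9 mm (25 when home), parallel along its length and centred within about 1 mm. I'll take one last overall look, then hand in.

Run:
```python
from h import *
cv2.imwrite("pics/top12.png",cams.snapshot("top")[:,:,::-1])
```

```text
(no output)
```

View pics/top12.png

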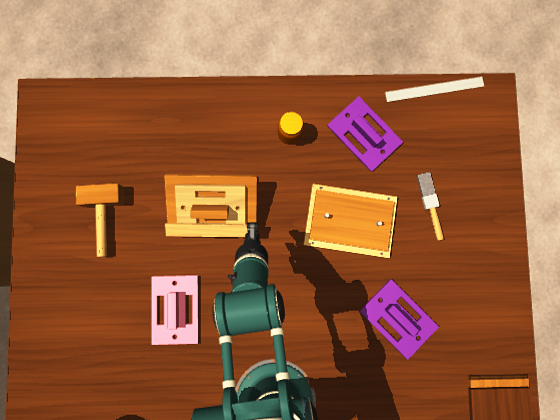

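The top view shows the template in the stand at (210,207) and the jig empty. The jar (291,124), brush (430,205) and mallet (98,220) are where they started, and the arm is clear.

```bash
python3 -c "
from plant import workorder;print(workorder.hand_in())"
```

```text
the job is handed in; nothing more can be done
None
```

I lifted the plywood template level off the two dowels, tilted it to match the slope, slid it under the cap bar until it met the stop, let go and backed away. I handed the job in at about 12 s on the robot's clock, well under the 46 s limit.

- **Lift:** at the readings taken during and after the lift, the only load was the template's own weight (about 4.5 N), so there was no sign of binding.
- **Stop:** the template stopped advancing as I pushed with about 11 N against the stop. A sideways force of about 6 N also showed during that push. I did not trace its cause, and it was gone after release.
- **Home:** after release, the gap from the template's upper edge to the bed's upper edge measured 24.2–24.9 mm, against 25 mm when fully home. The template is parallel to the bed and centred to about 1 mm.
- **Disagreements:** the wrist-camera check of the stand differed from my top-view estimate by about 0.4° in yaw and 2 mm sideways. I corrected for both before sliding in. Near the stop the bed surface also felt about 0.8 mm higher than I had calculated.
- **Surroundings:** in the last top view the jar, brush and mallet are where they started, and the arm touches nothing.

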